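# Scoop one grinding ball into the dish

## Robot

A 6-joint arm with a two-finger parallel gripper is mounted at the origin on a cart in front of the work surface, level with it; the furniture and walls round the work are solid. World frame = base frame: x ahead of the robot, y to its left, z up, the work surface at z = 0. Lengths are in m, angles in rad, forces in N, time in s.
With the tool pointing down it reaches from about 0.375 to 0.975 m from the base axis. Payload 3.8 kg.
Tool frame: the origin (TCP) lies midway between the tips of the shut fingers; the grasp point (between the pads) lies 19 mm behind it; z points along the fingers, y is the direction in which the jaws open and shut (so a half turn about z gives the same grasp; the last joint's range is limited). The gripper opens to 85 mm and grips with 20 to 120 N. Pads are 22 mm wide; open, the fingers measure 114 mm over their backs; the gripper's body (76 mm by 85 mm) begins 54 mm behind the grasp point. The pads swing forward as they close: fully open they stand 13 mm farther back than shut.
Start: joints at [-1.158, 0.264, 1.604, -0, 1.274, -0.037], TCP at [0.293, -0.608, 0.231] pointing down, gripper open.
Joint ranges: [-2.63, 2.63], [-0.94, 2.18], [0.31, 2.57], [-1.31, 4.45], [0, 2.66], [-2.55, 2.55]. Speed limits (rad/s): [2.57, 2.57, 3.14, 3.14, 3.14, 3.14].

## Interface

Orientations are given as a rotation vector (axis times angle).
In Python, from workcell import bot gives the robot as it stands.
- The arm moves only by the tool drive_tool, never from a script. Its argument "steps" is a list of rows, each a list of 2 entries, a list of its own where there are three numbers: the shift along the tool's x, y, z in mm, then the turn about the tool's z in degrees. In form: [[[dx, dy, dz], twist], ...]. A call has 1 to 8 rows; each row shifts and turns the commanded pose from where the row before left it, along the tool's axes as they then stand; what a row does not reach is not made up. A row lasts 1/12 s, in which the tool goes at most 41.7 mm and 7.16 degrees, less where a joint would pass 70% of its speed; a pose out of reach is approached as far as the arm can. A call is refused whole if a number of a shift passes 41.7 or a number of a turn 7.16, either way. A call with a gripper value outside its range is refused whole. "jaw" is the opening, from 0 (shut) to 1 (fully open), set as the call begins (left out, the last holds). The fingers move at their own pace and stop on an object; "force" is the grip in N (left out, the last holds). Time passes only in rows, so rows that do not move let the fingers close. It gives the time, the measured TCP pose, the force and the opening at its end, in the units of the state.
- bot.read_state(): the state, without advancing time (a new reading comes with each control period).
- bot.read_camera(name): name is "scene" or "top"; returns the picture (420x560x3 uint8, red, green, blue); there is no depth.
- bot.camera_info(name): a dict with "fx", "fy", "cx", "cy" (pixels), "D" ([k1, k2, p1, p2, k3] as OpenCV has them; the pictures are not rectified), "position" and "attitude" of the camera in the world. Camera axes: x right, y down, z forward; pixel columns grow to the right and rows downward; lengths in m; the calibration is good to about 2 mm. A picture is of the moment at which its call begins. camera_info takes no time and is no camera call.
- bot.finish_job(): hands the job in, once; it reports no verdict.
The state is a dict: "time": time; "q": joint angles; "joint_vel": joint speeds; "joint_torque": joint torques, N m; "tool_pos": TCP position; "tcp_rot": TCP orientation; "wrist_force": force on the tool from outside, world axes, zero at the start; "torque": the same for the moment, N m; "width": opening from 0.0 (shut) to 1.0 (fully open).
Only numpy, scipy, OpenCV 4.12 (cv2) and the standard library are available. Lean on these libraries where they do the work, as an engineer would, in place of code of your own. Each camera call takes 0.05 s, during which the arm holds its last target.

## Task

With the one-ball scoop, take the middle-sized steel ball out of the ball tray and tip it from the scoop into the white porcelain dish, without touching that ball with the fingers. Then stand the scoop upright on the bench and let go.

Things in the scene. Friction and masses are not known exactly. Their poses are not given: they have to be found in the camera images.
- scoop_grip (a point): Middle of the black grip of the steel one-ball scoop, loose, upright on the bench right of the cabinet, 0.16 kg. 80 mm above the scoop's flat underside. x points to the nose, z up. Grip: 14 mm thick along x, 26 wide, 53 to 105 mm above the underside; take it from above by its broad faces (fingers close along x). The scoop reaches 17 mm behind this point, 52 mm ahead and 23 mm to each side.
- scoop_nose (a point): Middle of the scoop's thin open nose edge, at its underside, 52 mm ahead of and 80 mm below the grip point; x forward. Behind it the floor climbs to a crest 6.5 mm high, 16 mm back, then falls 9 degrees to the back wall, 44 mm back. Pocket 42 mm wide; side walls 15 mm high end at the crest. Holds one ball while level and moved smoothly; 30 degrees nose down empties it.
- ball: Centre of the middle-sized of three loose steel balls in the tray, 26 mm in diameter (the others are 20 and 34 mm; which bay holds which varies). Scooping: slide the nose under it along the tray floor; it is pushed against the stop bar, climbs the crest (1 to 3 N) and drops into the pocket. Then draw back 40 mm to clear the bar before lifting.
- tray_stop (a point): Fixed grey tray left of the cabinet, open towards the robot: middle of its stop bar's front face, at floor level (4 mm above the bench). x points into the bar, y along it. Floor from 100 mm before to 28 mm behind the bar, 210 wide. The bar hangs 9 to 27 mm above the floor: the nose passes below it, not the side walls or a ball. Fins on the bar at y +-31 mm, 12 mm long, as high up as the bar, part three bays; ends 32 high.
- dish_in (a point): Loose white porcelain dish right of the cabinet, 0.5 kg: centre of its inner floor, 5 mm above the bench. Rim 110 mm across, 45 mm above the bench, wall 4 mm. The drawer cabinet between dish and tray covers x 0.29 to 0.53, y -0.11 to 0.20 and is 225 mm tall: pass over it.

How it is judged:
On the way:
1. the middle-sized ball lies in the scoop's pocket, lifted clear of the tray (grip point over 0.14 m up) (x of ball in the frame of scoop_grip between 0.01 and 0.04 m and y of ball in the frame of scoop_grip between -0.022 and 0.022 m and z of ball in the frame of scoop_grip between -0.072 and -0.052 m and height (world z) of scoop_grip above 0.14 m), for 0.2 s.
At the end, for the whole second after the job is handed in: The middle-sized ball rests in the dish (its centre within 45 mm of the dish's middle and below the rim), and the scoop stands upright on the bench itself, within 8 degrees, beside the dish and released (horizontal distance between ball and dish_in below 0.045 m and z of ball in the frame of dish_in between 0 and 0.035 m and linear speed of ball below 0.05 m/s and height (world z) of scoop_grip below 0.082 m and angle between scoop_grip's own z axis and vertical below 0.15 rad and horizontal distance between scoop_grip and dish_in above 0.07 m); the robot touches nothing.
It fails at once if the fingers touch the middle-sized ball (contact force between the fingers and ball above 0.2 N).
It also fails if it takes over 67 s, if anything falls off the work surface, if the arm or the gripper's body presses on something with over 40 N, if the wrist force passes 120 N, or if a joint passes its speed limit or range.

## Working session

There is one attempt and no reset: what is moved stays moved. The work goes in short steps, Python scripts to look and compute and a tool call to move; the robot and the scene stay as the last step left them, time stands still between calls to the robot, and variables do not carry over. Pictures are saved under pics/ and viewed, and the job is handed in when it is done.

Besides the shell and the picture viewer there is one more tool, called as name([rows], argument=value, ...), one row to a line, values as JSON. drive_tool: Moves the arm, as the interface text tells. Its arguments: {"type":"object","properties":{"steps":{"type":"array","items":{"type":"array"}},"jaw":{"type":"number"},"force":{"type":"number"}},"required":["steps"]}

```bash
ls; mkdir -p pics
python3 - <<'E'
from workcell import bot
import cv2
print(bot.read_state())
for n in("scene","top"):
    print(n,bot.camera_info(n))
    cv2.imwrite(f"pics/{n}0.png",cv2.cvtColor(bot.read_camera(n),cv2.COLOR_RGB2BGR))
E
```

```text
pics
{'time': 0.0, 'q': array([-1.15789167e+00,  2.64765218e-01,  1.60537734e+00,  2.91543485e-05,
        1.27372048e+00, -3.69051167e-02]), 'joint_vel': array([-0.00045727, -0.00100258,  0.00015475,  0.00055734, -0.00154715,
       -0.00096701]), 'joint_torque': array([-4.14873784e-04, -5.15111017e+01, -3.67312896e+01,  1.97238330e-05,
        1.28268194e-02,  4.46629315e-05]), 'tool_pos': array([ 0.29319306, -0.60717777,  0.22995211]), 'tcp_rot': array([-3.06029631e+00, -7.00106339e-01,  6.23077530e-04]), 'wrist_force': array([-0.8274083 ,  0.87274629,  0.56595137]), 'torque': array([-0.02379548,  0.00549665, -0.07193805]), 'width': 1.0025616414650438}
scene {'fx': 544.1200494805654, 'fy': 544.1200494805654, 'cx': 270.22309237243616, 'cy': 216.21302342989895, 'D': array([-0.1127815,  0.       ,  0.       ,  0.       ,  0.       ]), 'position': array([0.44997273, 0.95171793, 1.22243502]), 'attitude': array([-0.06423146,  2.90782641, -1.08946975])}
top {'fx': 420.70169957088353, 'fy': 420.70169957088353, 'cx': 276.61270077449535, 'cy': 204.39278214344677, 'D': array([-0.01372612,  0.        ,  0.        ,  0.        ,  0.        ]), 'position': array([0.34092485, 0.00320977, 1.16682229]), 'attitude': array([-2.13636975,  2.16010927, -0.16212944])}
```

View pics/scene0.png

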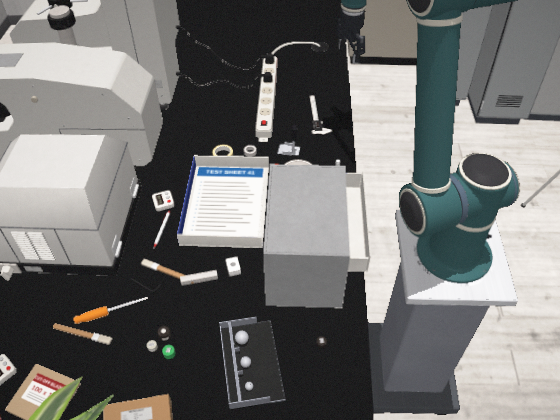

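View pics/top0.png

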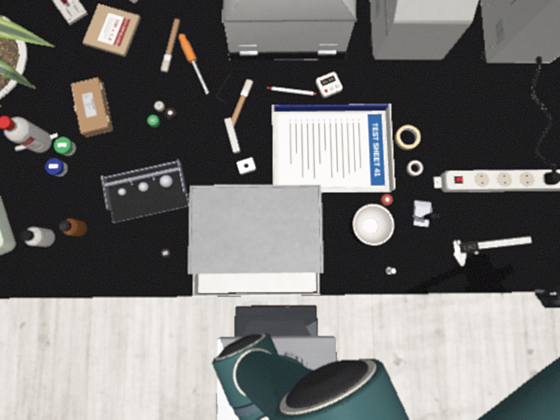

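The top view shows the tray around (145,190) with three balls at about (122,191), (144,186) and (166,181). The dish is at (374,224) and the scoop at about (423,212). I'll zoom in on these.

```bash
cat > h.py <<'E'
import numpy as np, cv2
from workcell import bot
from scipy.spatial.transform import Rotation as R
def cam(n):
    c=bot.camera_info(n); K=np.array([[c['fx'],0,c['cx']],[0,c['fy'],c['cy']],[0,0,1]])
    return K,np.array(c['D']),np.array(c['position']),R.from_rotvec(c['attitude']).as_matrix()
def ray(n,uv):
    K,D,p,M=cam(n); u=cv2.undistortPoints(np.array([[uv]],float),K,D)[0,0]
    return p,M@np.array([u[0],u[1],1])
def at(n,uv,z):
    p,d=ray(n,uv); return p+d*(z-p[2])/d[2]
def proj(n,P):
    K,D,p,M=cam(n); 
    rv=cv2.Rodrigues(M.T)[0]; return cv2.projectPoints(np.atleast_2d(np.array(P,float)),rv,-M.T@p,K,D)[0][:,0]
def tri(uv1,uv2,n1="top",n2="scene"):
    p,d=ray(n1,uv1);q,e=ray(n2,uv2);d/=np.linalg.norm(d);e/=np.linalg.norm(e)
    t=np.linalg.lstsq(np.c_[d,-e],q-p,rcond=None)[0];a=p+t[0]*d;b=q+t[1]*e
    return (a+b)/2,np.linalg.norm(a-b)
def crop(img,x0,y0,x1,y1,s): return cv2.resize(img[y0:y1,x0:x1],None,fx=s,fy=s,interpolation=cv2.INTER_CUBIC)
E
python3 - <<'E'
import cv2
from h import *
t=cv2.imread("pics/top0.png");s=cv2.imread("pics/scene0.png")
cv2.imwrite("pics/c1.png",crop(t,95,150,195,225,8))
cv2.imwrite("pics/c2.png",crop(t,345,185,445,260,8))
cv2.imwrite("pics/c3.png",crop(s,210,310,310,410,6))
cv2.imwrite("pics/c4.png",crop(s,260,130,340,190,10))
E
```

```text
(no output)
```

View pics/c1.png

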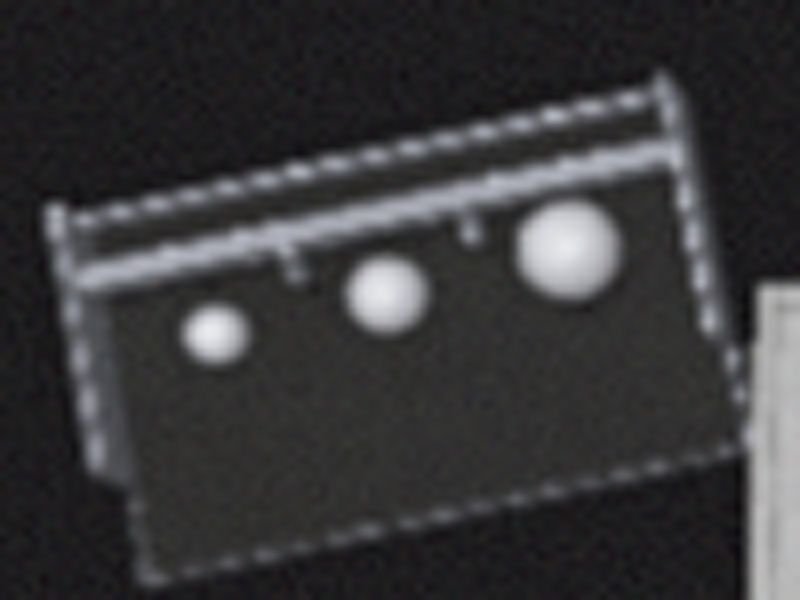

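View pics/c2.png

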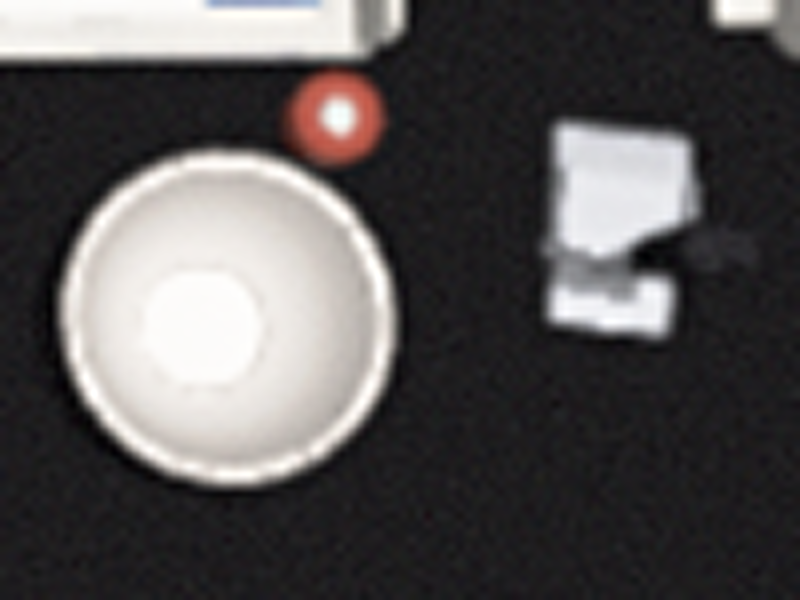

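View pics/c3.png

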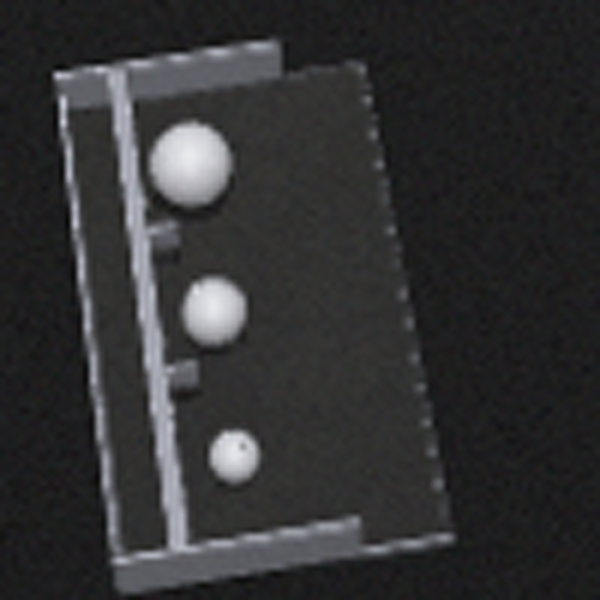

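View pics/c4.png

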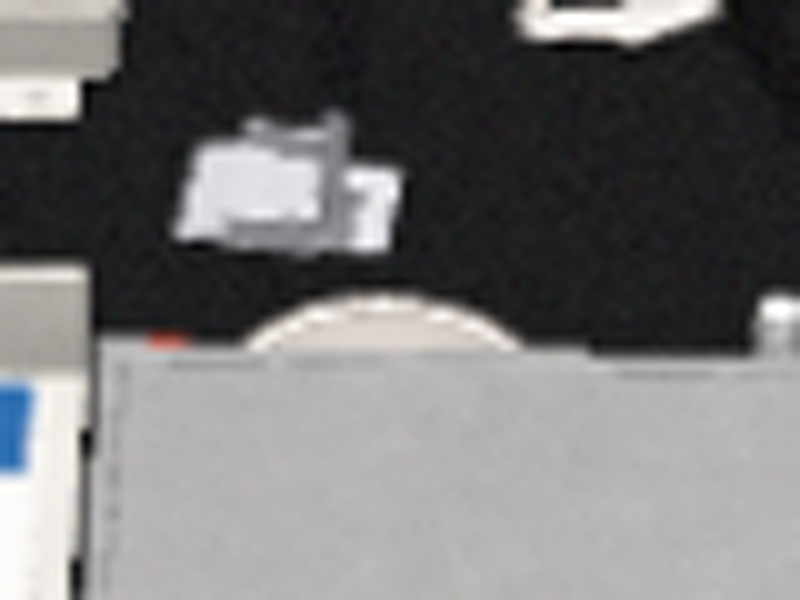

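The 26 mm ball is in the middle bay, between the fins, at top pixel (143.5,186.9). The scoop's nose points to image-up, roughly world +x. Its black grip leans right over the body in the top view. Next I'll measure positions.

Run:
```python
from h import *
np.set_printoptions(precision=4,suppress=True)
T=lambda x,y:(345-.5+.5/8+x/8,185-.5+.5/8+y/8)
S=lambda x,y:(260-.45+x/10,130-.45+y/10)
tc=dict(nl=T(555,122),nr=T(690,133),rl=T(547,322),rr=T(670,337))
# scene: camera at +y looking -y; image right = -x ; near(lower)=+y
sc=dict(nl=S(178,240),nr=S(205,138),rl=S(388,250),rr=S(402,172))
for k in tc: print(k,*tri(tc[k],sc[k]),'z0',at("top",tc[k],0.),at("scene",sc[k],0.))
# dish
for z,uv in((.045,T(229,318)),(.005,T(203,326))): print('dish',at("top",uv,z))
for x,y in((60,318),(398,318),(229,148),(229,490)): print(at("top",T(x,y),.045))
T1=lambda x,y:(95-.45+x/8,150-.45+y/8); S1=lambda x,y:(210-.42+x/6,310-.42+y/6)
for n,a,b,z in(("small",(216,333),(235,456),.014),("mid",(387,295),(214,311),.017),("big",(568,249),(190,165),.021)):
    print(n,at("top",T1(*a),z),at("scene",S1(*b),z))
# bar front face: top edge z=.031 
print("bar top edge front", at("top",T1(90,290),.031),at("top",T1(683,160),.031))
print("bar scene front top", at("scene",S1(127,70),.031),at("scene",S1(187,548),.031))
print("tray front corners top",at("top",T1(148,580),.004),at("top",T1(748,447),.004), "scene",at("scene",S1(453,538),.004),at("scene",S1(365,66),.004))
print("end back corners z.036 top",at("top",T1(55,210),.036),at("top",T1(663,78),.036),"scene",at("scene",S1(115,560),.036),at("scene",S1(60,75),.036))
print("fins tips top",at("top",T1(297,280),.031),at("top",T1(474,240),.031))
print("fins tips scene",at("scene",S1(180,230),.031),at("scene",S1(198,365),.031))
```

```text
nl [ 0.5196 -0.3908 -0.0012] 0.002630908501561323 z0 [ 0.5207 -0.3907  0.    ] [ 0.5182 -0.3891  0.    ]
nr [ 0.5133 -0.4359  0.0046] 0.004617772977095746 z0 [ 0.5163 -0.4382  0.    ] [ 0.5113 -0.4404  0.    ]
rl [ 0.4492 -0.3823  0.0039] 0.0012844069613589474 z0 [ 0.4502 -0.3837  0.    ] [ 0.4485 -0.3864  0.    ]
rr [ 0.4445 -0.4271 -0.0016] 0.0001185845152119123 z0 [ 0.4444 -0.4265  0.    ] [ 0.4445 -0.4252  0.    ]
dish [ 0.4485 -0.2619  0.045 ]
dish [ 0.4497 -0.2622  0.005 ]
[ 0.4491 -0.2051  0.045 ]
[ 0.4479 -0.3187  0.045 ]
[ 0.5061 -0.2644  0.045 ]
[ 0.3911 -0.2593  0.045 ]
small [0.5516 0.4274 0.014 ] [0.5501 0.4269 0.014 ]
mid [0.5638 0.3673 0.017 ] [0.5629 0.367  0.017 ]
big [0.5786 0.3037 0.021 ] [0.5777 0.304  0.021 ]
bar top edge front [0.564  0.4651 0.031 ] [0.6074 0.2623 0.031 ]
bar scene front top [0.6066 0.2662 0.031 ] [0.5641 0.4722 0.031 ]
tray front corners top [0.4666 0.451  0.004 ] [0.511  0.2434 0.004 ] scene [0.4641 0.4527 0.004 ] [0.5089 0.2444 0.004 ]
end back corners z.036 top [0.5911 0.4765 0.036 ] [0.6353 0.2687 0.036 ] scene [0.5903 0.4802 0.036 ] [0.6336 0.2727 0.036 ]
fins tips top [0.5667 0.394  0.031 ] [0.58   0.3336 0.031 ]
fins tips scene [0.5782 0.3389 0.031 ] [0.5661 0.3971 0.031 ]
```

The two cameras agree to about 2 mm. Estimates:

| Item | Position (m) | Yaw |
|---|---|---|
| Scoop grip | (0.4645, -0.4075) | -7° |
| Tray stop | (0.5853, 0.3685) | 12° |
| Ball, in the tray frame | (-0.022, +0.003) | – |
| Dish | (0.449, -0.262) | – |

First I'll turn the tool so its y axis lies along scoop x.

drive_tool([
  [[0,0,0],-7.15],
  [[0,0,0],-7.15],
  [[0,0,0],-7.15],
  [[0,0,0],-7.15],
  [[0,0,0],-7.15],
  [[0,0,0],-7.15],
  [[0,0,0],-7.15],
  [[0,0,0],-7.15],
], jaw=1, force=60)

```text
time: 0.77
tool_pos: [0.2933, -0.6074, 0.2305]
tcp_rot: [-2.346, -2.088, -0.001]
wrist_force: [0.2, -0.3, -0.1]
width: 0.999
```

drive_tool([
  [[15,10,0],0],
  [[35,25,0],0],
  [[40,26,0],0],
  [[40,26,0],0],
  [[40,26,0],0],
  [[30,20,0],0],
  [[15,10,0],0],
  [[4,2,0],0],
])

```text
time: 1.43
tool_pos: [0.454, -0.4191, 0.2309]
tcp_rot: [-2.351, -2.083, -0.002]
wrist_force: [0.3, 0.4, -0.5]
width: 0.998
```

```bash
cat >> h.py <<'E'
def st(p=True):
    s=bot.read_state(); M=R.from_rotvec(s['tcp_rot']).as_matrix()
    if p: print('t %.2f'%s['time'],'pos',s['tool_pos'].round(4),'yyaw %.2f'%np.degrees(np.arctan2(M[1,1],M[0,1])),'tilt %.2f'%np.degrees(np.arccos(-M[2,2])),'F',s['wrist_force'].round(2),'w %.3f'%s['width'],'q',s['q'].round(2))
    return s,M
def to(target):
    s,M=st(); print('tool-axes mm to target', (M.T@(np.array(target)-s['tool_pos'])*1000).round(1))
E
python3 - <<'E'
from h import *
to([.4645,-.4075,.13])
cv2.imwrite("pics/t1.png",crop(cv2.cvtColor(bot.read_camera("top"),cv2.COLOR_RGB2BGR),345,165,475,260,6))
cv2.imwrite("pics/s1.png",crop(cv2.cvtColor(bot.read_camera("scene"),cv2.COLOR_RGB2BGR),240,100,360,190,6))
E
```

```text
t 1.43 pos [ 0.454  -0.4191  0.2309] yyaw -6.92 tilt 0.11 F [ 0.34  0.35 -0.5 ] w 0.998 q [-0.79  0.16  1.73  0.    1.25 -0.67]
tool-axes mm to target [ 12.6   9.  100.9]
```

View pics/t1.png

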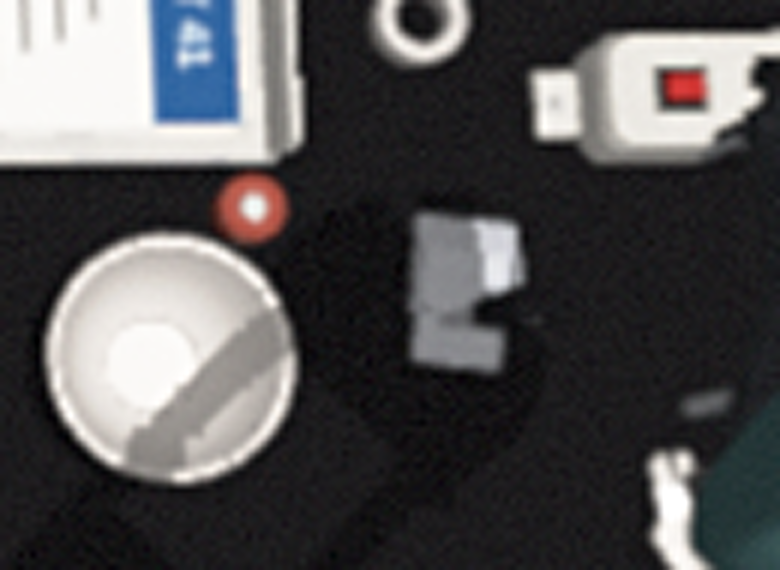

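Run:
```python
from h import *
to([.4645,-.4075,.15])
```

```text
t 1.53 pos [ 0.4523 -0.4216  0.231 ] yyaw -6.96 tilt 0.04 F [-0.36 -1.39  0.14] w 0.999 q [-0.79  0.16  1.73 -0.    1.25 -0.67]
tool-axes mm to target [15.4 10.5 81. ]
```

The scoop hasn't moved: the top crop shows it at about (465,290), now in the arm's shadow. Some of the last move was lost to the speed limit, so I'll correct for that and go down.

drive_tool([
  [[8,5,0],0],
  [[7.5,5.5,0],0],
  [[0,0,15],0],
  [[0,0,25],0],
  [[0,0,15],0],
  [[0,0,5],0],
  [[0,0,0],0],
])

```text
time: 2.12
tool_pos: [0.4626, -0.4084, 0.1691]
tcp_rot: [-2.352, -2.077, 0.0]
wrist_force: [-0.7, -0.3, -0.7]
width: 0.996
```

Run:
```python
from h import *
to([.4645,-.4075,.061])
cv2.imwrite("pics/s2.png",crop(cv2.cvtColor(bot.read_camera("scene"),cv2.COLOR_RGB2BGR),240,100,360,190,6))
```

```text
t 2.12 pos [ 0.4626 -0.4084  0.1691] yyaw -7.12 tilt 0.23 F [-0.7  -0.32 -0.72] w 0.996 q [-0.76  0.2   1.8   0.    1.15 -0.64]
tool-axes mm to target [  0.9   2.1 108.1]
```

View pics/s2.png

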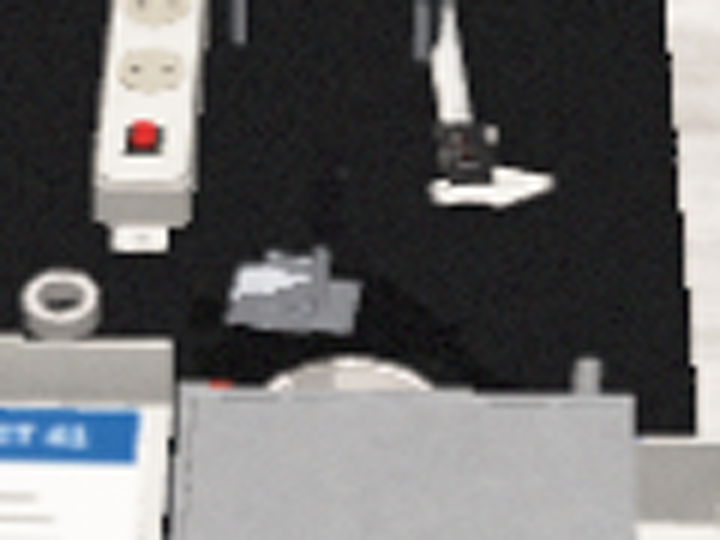

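In the scene crop the open fingers, at columns 238 and 422, straddle the grip at about column 330. I'll continue down.

drive_tool([
  [[0.5,1,10],0],
  [[0,1,22],0],
  [[0,0,25],0],
  [[0,0,22],0],
  [[0,0,15],0],
  [[0,0,9],0],
  [[0,0,4],0],
  [[0,0,0],0],
])

```text
time: 2.83
tool_pos: [0.466, -0.4088, 0.064]
tcp_rot: [-2.353, -2.081, 0.0]
wrist_force: [0.4, 0.9, -0.2]
width: 0.998
```

Run:
```python
from h import *
to([.4645,-.4075,.061])
```

```text
t 2.83 pos [ 0.466  -0.4088  0.064 ] yyaw -7.04 tilt 0.02 F [ 0.38  0.92 -0.2 ] w 0.998 q [-0.76  0.31  1.87 -0.    0.96 -0.64]
tool-axes mm to target [ 1.2 -1.6  3. ]
```

drive_tool([
  [[1,-1.5,2],0],
  [[0,0,0],0],
  [[0,0,0],0],
  [[0,0,0],0],
  [[0,0,0],0],
  [[0,0,0],0],
  [[0,0,0],0],
  [[0,0,0],0],
], jaw=0, force=60)

```text
time: 3.5
tool_pos: [0.4648, -0.4078, 0.0627]
tcp_rot: [2.353, 2.081, 0.0]
wrist_force: [-1.6, 0.2, 2.8]
width: 0.157
```

drive_tool([
  [[0,0,0],0],
  [[0,0,0],0],
  [[0,0,0],0],
  [[0,0,0],0],
])

```text
time: 3.83
tool_pos: [0.4648, -0.4078, 0.0628]
tcp_rot: [2.353, 2.081, 0.0]
wrist_force: [-1.5, 0.6, 5.4]
width: 0.153
```

Run:
```python
from h import *
st()
cv2.imwrite("pics/t3.png",crop(cv2.cvtColor(bot.read_camera("top"),cv2.COLOR_RGB2BGR),345,165,475,260,6))
cv2.imwrite("pics/s3.png",crop(cv2.cvtColor(bot.read_camera("scene"),cv2.COLOR_RGB2BGR),240,100,360,190,6))
```

```text
t 3.83 pos [ 0.4648 -0.4078  0.0628] yyaw -7.03 tilt 0.03 F [-1.47  0.6   5.4 ] w 0.153 q [-0.76  0.31  1.88 -0.    0.95 -0.64]
```

View pics/s3.png

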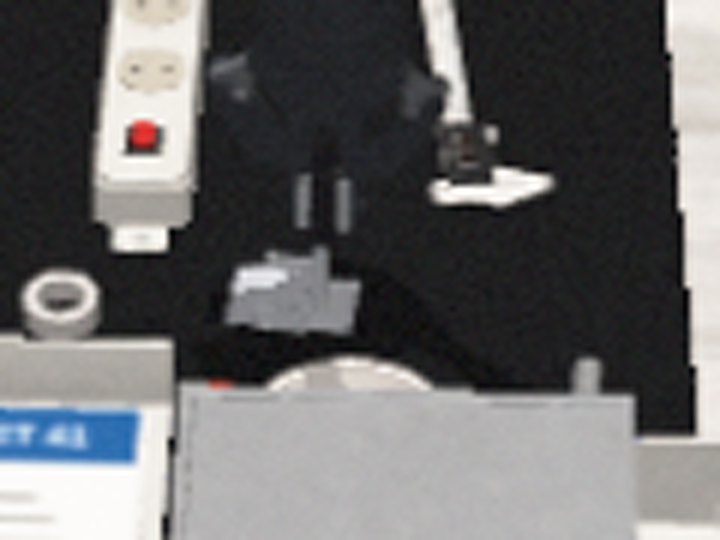

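View pics/t3.png

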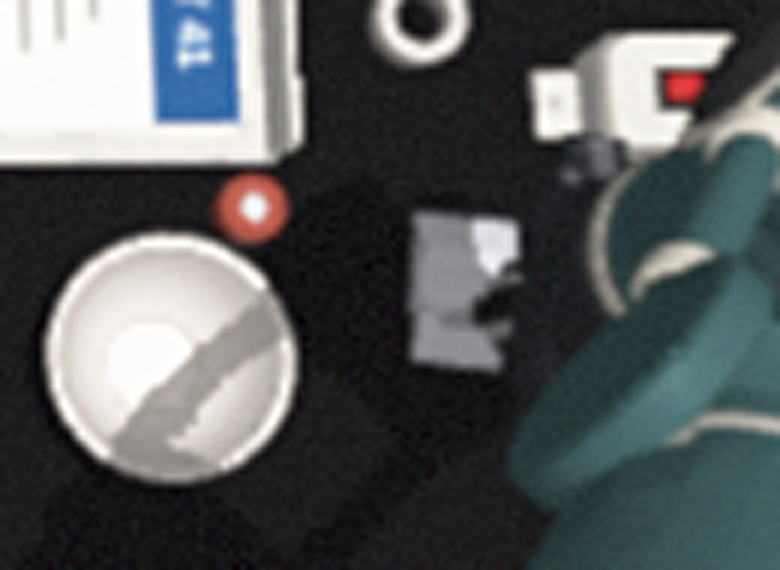

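The grip is good: the opening is 13 mm and the scoop stands level between the fingers. TCP is 0.0628 with the underside on the bench. Next I'll lift, then turn to tray yaw (12°, so a -19° twist).

drive_tool([
  [[0,0,-10],0],
  [[0,0,-25],0],
  [[0,0,-40],0],
  [[0,0,-40],0],
  [[0,0,-40],0],
  [[0,0,-40],0],
  [[0,0,-40],0],
  [[0,0,-25],0],
])

```text
time: 4.6
tool_pos: [0.4653, -0.4081, 0.3274]
tcp_rot: [2.349, 2.078, 0.001]
wrist_force: [0.6, -0.3, -0.4]
width: 0.155
```

drive_tool([
  [[0,0,-10],0],
  [[0,0,0],-6.3],
  [[0,0,0],-6.3],
  [[0,0,0],-6.4],
  [[0,0,0],0],
])

```text
time: 5.02
tool_pos: [0.4639, -0.4069, 0.3299]
tcp_rot: [-1.972, -2.441, -0.001]
wrist_force: [0.3, 0.2, -1.4]
width: 0.157
```

Run:
```python
from h import *
to([.4802,.3483,.33])
cv2.imwrite("pics/t4.png",crop(cv2.cvtColor(bot.read_camera("top"),cv2.COLOR_RGB2BGR),345,165,475,260,6))
```

```text
t 5.02 pos [ 0.4639 -0.4069  0.3299] yyaw 12.13 tilt 0.21 F [ 0.27  0.23 -1.42] w 0.157 q [-0.76  0.11  1.6   0.    1.43 -0.97]
tool-axes mm to target [734.9 174.6   1.9]
```

drive_tool([
  [[10,2,0],0],
  [[22,5,0],0],
  [[32,7.5,0],0],
  [[38,9,0],0],
  [[38,9,0],0],
  [[38,9,0],0],
  [[38,9,0],0],
  [[38,9,0],0],
])

```text
time: 5.73
tool_pos: [0.4692, -0.1443, 0.3316]
tcp_rot: [-1.981, -2.437, -0.0]
wrist_force: [1.4, 0.5, -2.2]
width: 0.16
```

drive_tool([
  [[38,9,0],0],
  [[38,9,0],0],
  [[38,9,0],0],
  [[38,9,0],0],
  [[38,9,0],0],
  [[38,9,0],0],
  [[38,9,0],0],
  [[38,9,0],0],
])

```text
time: 6.4
tool_pos: [0.4762, 0.1678, 0.3318]
tcp_rot: [-1.98, -2.438, 0.0]
wrist_force: [1.3, 0.3, -1.7]
width: 0.156
```

Run:
```python
from h import *
to([.4802,.3483,.33])
```

```text
t 6.40 pos [0.4762 0.1678 0.3318] yyaw 11.84 tilt 0.03 F [ 1.27  0.33 -1.71] w 0.156 q [ 0.29 -0.11  1.82  0.    1.43  0.08]
tool-axes mm to target [175.8  41.    1.8]
```

drive_tool([
  [[38,9,0],0],
  [[38,9,0],0],
  [[36,9,0],0],
  [[28,7,0],0],
  [[20,5,0],0],
  [[11,2,0],0],
  [[4,0,0],0],
  [[0,0,0],0],
])

```text
time: 7.07
tool_pos: [0.4805, 0.3455, 0.3317]
tcp_rot: [-1.977, -2.441, 0.002]
wrist_force: [-0.0, -0.1, -1.3]
width: 0.155
```

Run:
```python
from h import *
to([.4802,.3483,.0628+.014])
```

```text
t 7.07 pos [0.4805 0.3455 0.3317] yyaw 11.98 tilt 0.09 F [-0.01 -0.05 -1.25] w 0.155 q [ 0.58  0.06  1.65 -0.    1.43  0.37]
tool-axes mm to target [  3.    0.6 254.9]
```

drive_tool([
  [[2,0.5,15],0],
  [[1,0,30],0],
  [[0,0,40],0],
  [[0,0,40],0],
  [[0,0,40],0],
  [[0,0,35],0],
  [[0,0,20],0],
  [[0,0,10],0],
])

```text
time: 7.73
tool_pos: [0.4786, 0.3447, 0.0981]
tcp_rot: [-1.979, -2.437, 0.012]
wrist_force: [-1.0, -0.8, -1.1]
width: 0.159
```

drive_tool([
  [[0,0,8],0],
  [[0,0,4],0],
  [[0,0,0],0],
])

```text
time: 7.98
tool_pos: [0.4819, 0.3481, 0.0911]
tcp_rot: [1.978, 2.44, 0.002]
wrist_force: [0.4, -0.5, -1.3]
width: 0.154
```

Run:
```python
from h import *
to([.4802,.3483,.0628+.004])
cv2.imwrite("pics/t5.png",crop(cv2.cvtColor(bot.read_camera("top"),cv2.COLOR_RGB2BGR),85,150,205,240,6))
cv2.imwrite("pics/s5.png",crop(cv2.cvtColor(bot.read_camera("scene"),cv2.COLOR_RGB2BGR),200,310,320,400,6))
```

```text
t 7.98 pos [0.4819 0.3481 0.0911] yyaw 11.92 tilt 0.07 F [ 0.38 -0.55 -1.29] w 0.154 q [ 0.58  0.24  1.91 -0.    0.99  0.38]
tool-axes mm to target [ 0.5 -1.7 24.3]
```

View pics/t5.png

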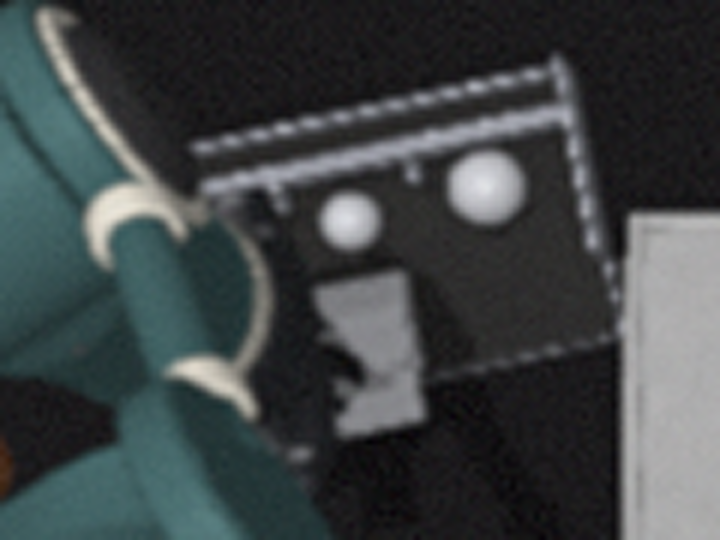

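View pics/s5.png

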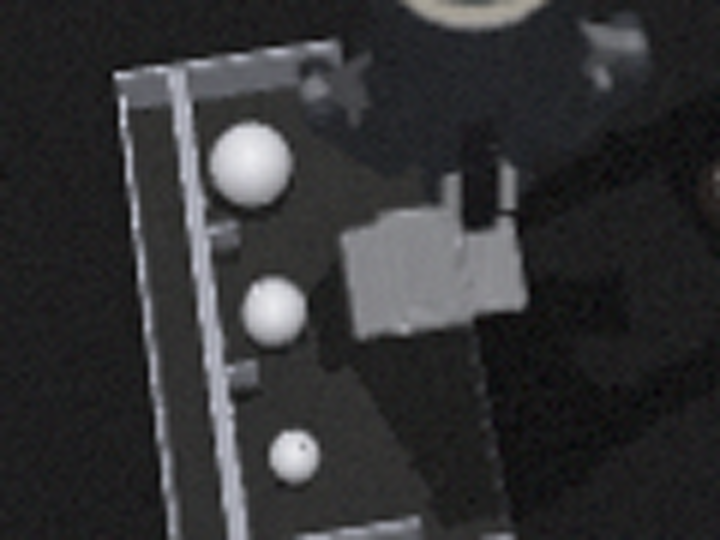

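The scoop hangs level just in front of the middle ball. The nose corners are at top-crop (313,290) and (405,270), and scene-crop (343,235) and (357,338). I'll work out the offset to the ball from these.

Run:
```python
from h import *
np.set_printoptions(precision=4,suppress=True)
T=lambda x,y:(85-.42+x/6,150-.42+y/6)
S=lambda x,y:(200-.42+x/6,310-.42+y/6)
z=.0283
s,M=st()
c,si=np.cos(np.radians(12)),np.sin(np.radians(12)); A=np.array([[c,si],[-si,c]]); stop=np.array([.5853,.3685])
tf=lambda p:A@(p[:2]-stop)*1000
print("nose pred",tf((s['tool_pos'][:2]+.052*M[:2,1])))
for n,f,a,b in(("top",T,(313,290),(405,270)),("scene",S,(357,338),(343,235))):
    p,q=at(n,f(*a),z),at(n,f(*b),z); print(n,"nose",tf((p+q)/2),tf(p),tf(q))
print("ball",tf(at("top",T(351,221),.017)),tf(at("scene",S(274,312),.017)))
print("fins top",tf(at("top",T(285,207),.031)),tf(at("top",T(414,176),.031)),"scene",tf(at("scene",S(240,232),.031)),tf(at("scene",S(258,365),.031)))
```

```text
t 8.08 pos [0.4825 0.3489 0.0923] yyaw 11.95 tilt 0.19 F [ 0.62  0.18 -1.62] w 0.161 q [ 0.58  0.24  1.91 -0.    0.99  0.38]
nose pred [-52.5951   2.1603]
top nose [-52.0506   1.0061] [-52.0174  22.3628] [-52.0838 -20.3506]
scene nose [-53.391   2.931] [-52.9008  25.7024] [-53.8813 -19.8403]
ball [-21.3207   2.8601] [-22.1204   3.6128]
fins top [-11.8467  27.5075] [-10.5185 -32.7971] scene [-13.0356 -26.6025] [-12.8441  32.018 ]
```

The alignment is good to about 1–2 mm. I'll lower to the tray floor, watching the force.

drive_tool([
  [[0,0,6],0],
  [[0,0,7],0],
  [[0,0,5],0],
  [[0,0,3],0],
  [[0,0,0],0],
  [[0,0,0],0],
])

```text
time: 8.58
tool_pos: [0.4808, 0.3481, 0.0687]
tcp_rot: [-1.977, -2.441, 0.002]
wrist_force: [-1.4, -0.3, -0.6]
width: 0.159
```

drive_tool([
  [[0,0,1],0],
  [[0,0,1],0],
  [[0,0,0],0],
  [[0,0,0],0],
])

```text
time: 8.92
tool_pos: [0.4812, 0.3483, 0.0674]
tcp_rot: [1.978, 2.441, 0.0]
wrist_force: [0.3, 0.0, -1.5]
width: 0.156
```

drive_tool([
  [[0,0,1],0],
  [[0,0,0],0],
  [[0,0,0],0],
])

```text
time: 9.17
tool_pos: [0.4814, 0.3485, 0.0668]
tcp_rot: [1.978, 2.441, 0.001]
wrist_force: [-0.6, 0.5, 1.2]
width: 0.156
```

drive_tool([
  [[0,0,0.6],0],
  [[0,0,0],0],
  [[0,0,0],0],
])

```text
time: 9.42
tool_pos: [0.4814, 0.3486, 0.0667]
tcp_rot: [1.978, 2.441, 0.001]
wrist_force: [-2.8, -1.1, 6.1]
width: 0.153
```

drive_tool([
  [[0,3,0],0],
  [[0,4,0],0],
  [[0,4,0],0],
  [[0,4,0],0],
  [[0,4,0],0],
  [[0,4,0],0],
  [[0,3,0],0],
])

```text
time: 10.0
tool_pos: [0.5057, 0.3539, 0.067]
tcp_rot: [-1.977, -2.44, 0.002]
wrist_force: [-1.0, -0.2, 0.5]
width: 0.157
```

```bash
cat >> h.py <<'E'
c_,s_=np.cos(np.radians(12)),np.sin(np.radians(12)); A_=np.array([[c_,s_],[-s_,c_]]); stop=np.array([.5853,.3685])
def tr():
    s,M=st(); print("nose tray",(A_@(s['tool_pos'][:2]+.052*M[:2,1]-stop)*1000).round(1),"F tray",(A_@s['wrist_force'][:2]).round(1))
E
python3 - <<'E'
from h import *
tr()
cv2.imwrite("pics/s6.png",crop(cv2.cvtColor(bot.read_camera("scene"),cv2.COLOR_RGB2BGR),200,310,320,400,6))
E
```

```text
t 10.00 pos [0.5057 0.3539 0.067 ] yyaw 11.96 tilt 0.13 F [-1.05 -0.18  0.46] w 0.157 q [0.57 0.31 1.88 0.   0.96 0.36]
nose tray [-28.9   2.2] F tray [-1.1  0. ]
```

View pics/s6.png

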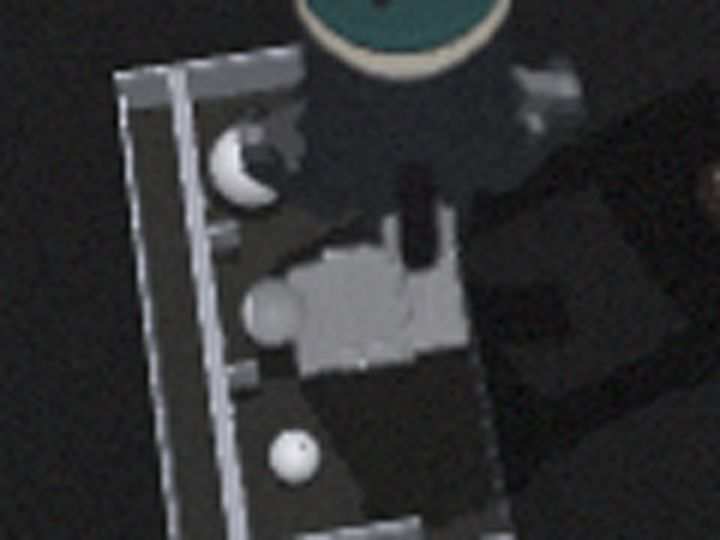

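The nose is now at the ball's edge (scene crop about (290,318)) and centred on it. I'll push on under the ball slowly.

drive_tool([
  [[0,3,0.4],0],
  [[0,3,0],0],
  [[0,3,0],0],
  [[0,3,0],0],
  [[0,3,0],0],
  [[0,3,0],0],
  [[0,3,0],0],
  [[0,3,0],0],
])

```text
time: 10.72
tool_pos: [0.528, 0.3589, 0.0671]
tcp_rot: [-1.976, -2.439, 0.005]
wrist_force: [-13.2, -2.8, 6.2]
width: 0.155
```

drive_tool([
  [[0,3,0],0],
  [[0,2.5,0],0],
  [[0,2.5,0],0],
  [[0,2,0],0],
  [[0,0,0],0],
])

```text
time: 11.13
tool_pos: [0.5393, 0.3614, 0.0669]
tcp_rot: [-1.977, -2.44, 0.0]
wrist_force: [-5.2, -0.4, 8.0]
width: 0.157
```

Run:
```python
from h import *
tr()
cv2.imwrite("pics/s7.png",crop(cv2.cvtColor(bot.read_camera("scene"),cv2.COLOR_RGB2BGR),200,310,320,400,6))
cv2.imwrite("pics/t7.png",crop(cv2.cvtColor(bot.read_camera("top"),cv2.COLOR_RGB2BGR),85,150,205,240,6))
```

```text
t 11.13 pos [0.5393 0.3614 0.0669] yyaw 11.96 tilt 0.08 F [-5.18 -0.44  7.99] w 0.157 q [0.55 0.36 1.8  0.   0.98 0.34]
nose tray [5.5 2.6] F tray [-5.2  0.6]
```

View pics/s7.png

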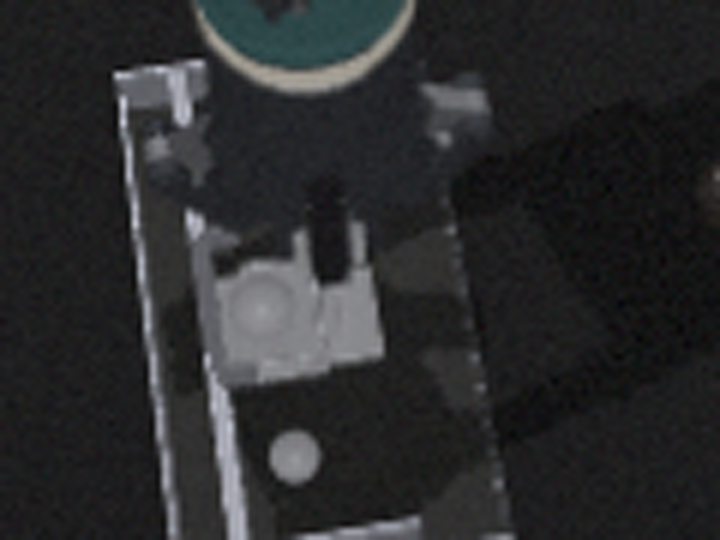

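View pics/t7.png

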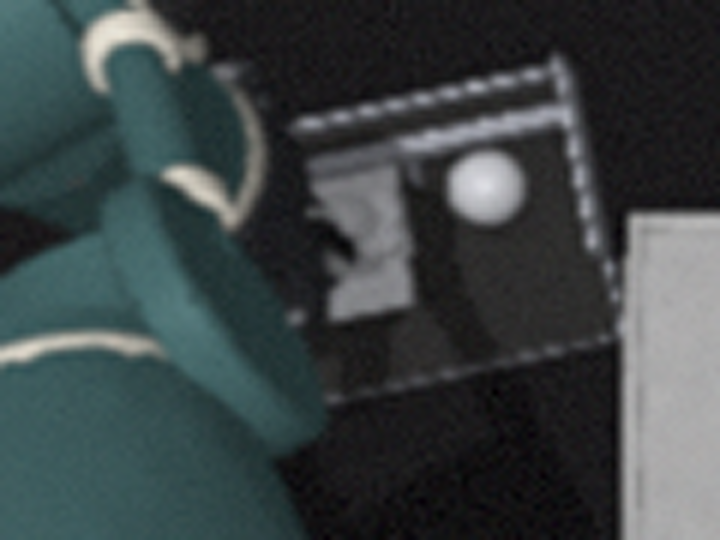

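The ball at scene-crop (262,307) now sits above the scoop. I'll check whether it's past the crest.

Run:
```python
from h import *
s,M=st()
for n,uv in (("scene",(200-.42+262/6,310-.42+307/6)),("top",(85-.42+358/6,150-.42+214/6))):
  for z in (.0205,.0235):
    p=at(n,uv,z); d=p[:2]-s['tool_pos'][:2]
    print(n,z,"scoop frame x,y",d@M[:2,1]*1000,d@M[:2,0]*1000,"tray",(A_@(p[:2]-stop))*1000)
```

```text
t 11.23 pos [0.5393 0.3614 0.0668] yyaw 11.97 tilt 0.07 F [-4.99  0.77  8.51] w 0.159 q [0.55 0.36 1.8  0.   0.98 0.34]
scene 0.0205 scoop frame x,y 28.857588244296437 -0.2041840879424747 tray [-17.63134004   2.38766831]
scene 0.0235 scoop frame x,y 28.87305428102469 1.2839783505385451 tray [-17.61506848   3.87582281]
top 0.0205 scoop frame x,y 26.811938801433374 -4.406689032789517 tray [-19.67926464  -1.81372902]
top 0.0235 scoop frame x,y 26.039541496114 -5.204489475187459 tray [-20.45209393  -2.61111102]
```

The ball is at about 27 mm in the scoop frame, which is 9 mm behind the crest, so it's in the pocket. I'll ease the downward press and draw back gently.

drive_tool([
  [[0,0,-0.4],0],
  [[0,0,-0.4],0],
  [[0,-1,0],0],
  [[0,-2,0],0],
  [[0,-3,0],0],
  [[0,-4,0],0],
  [[0,-5,0],0],
  [[0,-5,0],0],
])

```text
time: 11.9
tool_pos: [0.5209, 0.3567, 0.0667]
tcp_rot: [1.977, 2.44, 0.003]
wrist_force: [-0.9, -0.5, 2.6]
width: 0.155
```

drive_tool([
  [[0,-5,0],0],
  [[0,-5,0],0],
  [[0,-5,0],0],
  [[0,-4,0],0],
  [[0,-3,0],0],
  [[0,-2,0],0],
  [[0,-1,0],0],
  [[0,0,0],0],
])

```text
time: 12.57
tool_pos: [0.496, 0.3517, 0.0667]
tcp_rot: [1.977, 2.441, 0.002]
wrist_force: [2.6, 0.9, 6.1]
width: 0.159
```

Run:
```python
from h import *
tr()
cv2.imwrite("pics/s8.png",crop(cv2.cvtColor(bot.read_camera("scene"),cv2.COLOR_RGB2BGR),200,310,320,400,6))
cv2.imwrite("pics/t8.png",crop(cv2.cvtColor(bot.read_camera("top"),cv2.COLOR_RGB2BGR),85,150,205,240,6))
```

```text
t 12.57 pos [0.496  0.3517 0.0667] yyaw 11.98 tilt 0.08 F [2.58 0.9  6.08] w 0.159 q [0.58 0.29 1.9  0.   0.95 0.37]
nose tray [-38.8   2.2] F tray [2.7 0.3]
```

View pics/s8.png

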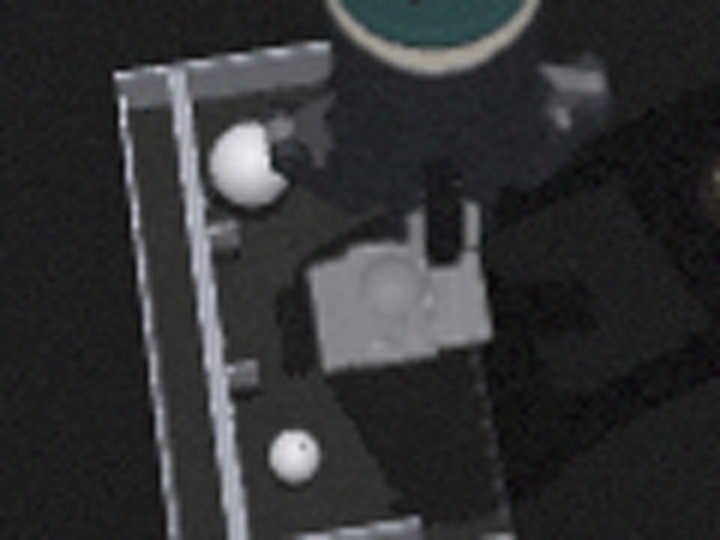

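View pics/t8.png

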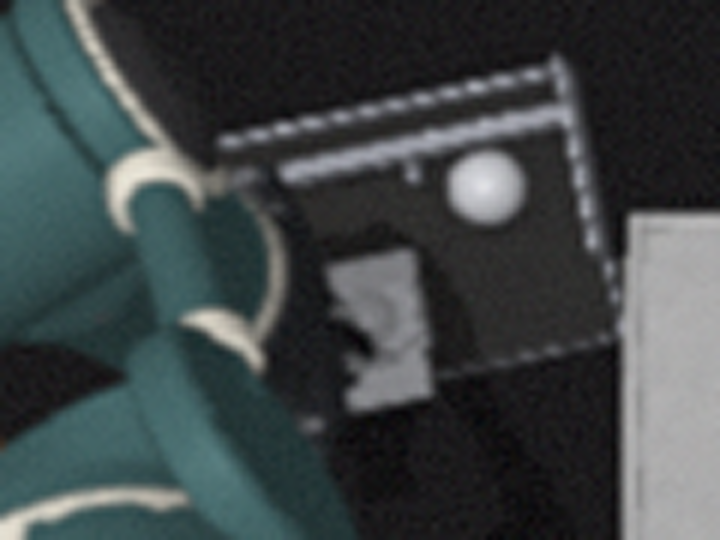

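The ball sits in the pocket, against the back wall at scene-crop (392,285). I'll lift smoothly. I'm also checking the small object near the dish, at top pixel (391,271), for clearance.

drive_tool([
  [[0,0,-2],0],
  [[0,0,-5],0],
  [[0,0,-9],0],
  [[0,0,-13],0],
  [[0,0,-17],0],
  [[0,0,-20],0],
  [[0,0,-20],0],
  [[0,0,-20],0],
])

```text
time: 13.33
tool_pos: [0.4952, 0.3511, 0.1735]
tcp_rot: [-1.977, -2.441, 0.001]
wrist_force: [-0.2, 0.3, -2.1]
width: 0.157
```

drive_tool([
  [[0,0,-20],0],
  [[0,0,-20],0],
  [[0,0,-16],0],
  [[0,0,-12],0],
  [[0,0,-8],0],
  [[0,0,-4],0],
  [[0,0,-2],0],
  [[0,0,0],0],
])

```text
time: 14.0
tool_pos: [0.4956, 0.3512, 0.2537]
tcp_rot: [-1.978, -2.441, 0.001]
wrist_force: [0.6, -0.3, -2.8]
width: 0.153
```

Run:
```python
from h import *
np.set_printoptions(precision=4,suppress=True)
tr()
t=cv2.cvtColor(bot.read_camera("top"),cv2.COLOR_RGB2BGR);s=cv2.cvtColor(bot.read_camera("scene"),cv2.COLOR_RGB2BGR)
cv2.imwrite("pics/s9.png",crop(s,200,290,320,400,5))
cv2.imwrite("pics/t9.png",crop(t,350,180,450,300,5))
cv2.imwrite("pics/s9b.png",crop(s,280,130,360,190,10))
```

```text
t 14.00 pos [0.4956 0.3512 0.2537] yyaw 11.97 tilt 0.05 F [ 0.56 -0.32 -2.81] w 0.153 q [0.58 0.12 1.73 0.   1.29 0.37]
nose tray [-39.3   1.7] F tray [ 0.5 -0.4]
```

View pics/s9.png

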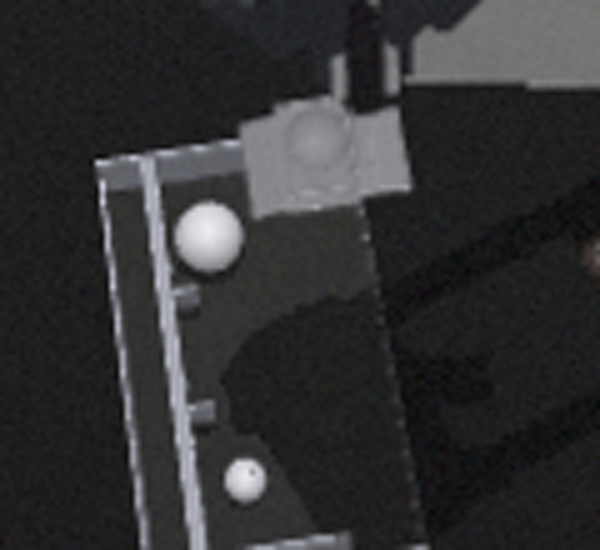

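View pics/t9.png

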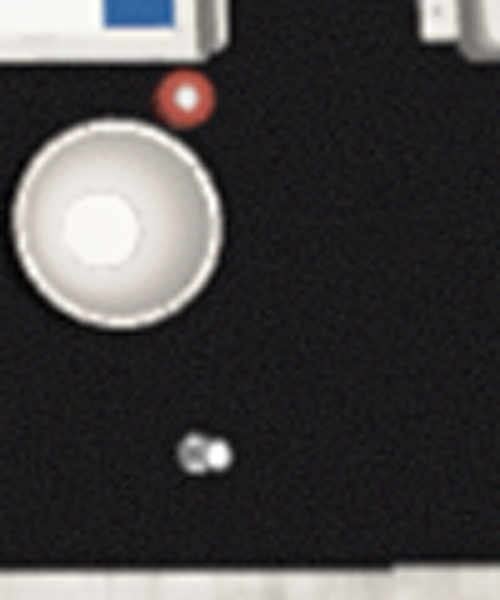

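View pics/s9b.png

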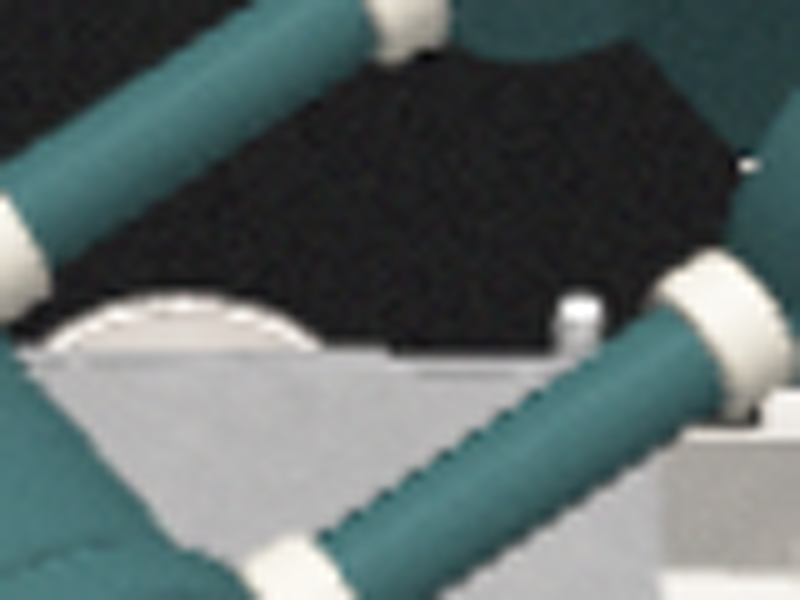

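Run:
```python
from h import *
print("knob top",tri((350-.4+218/5,180-.4+454/5),(280-.45+580/10,130-.45+305/10)))
print("red top",at("top",(350+186/5,180+98/5),.0))
c=at("top",(350-.4+118/5,180-.4+223/5),.045);print("dish",c)
```

```text
knob top (array([ 0.32560371, -0.30725858,  0.0528576 ]), np.float64(0.0005322494716534811))
red top [ 5.22140225e-01 -3.15146203e-01 -2.22044605e-16]
dish [ 0.44880621 -0.26191996  0.045     ]
```

The ball rides in the pocket at scene-crop (320,135). The small post by the dish is 53 mm tall at (0.325,-0.307). I'll lift to travel height and turn to yaw 0, so the exit path later clears it.

drive_tool([
  [[0,0,-4],1],
  [[0,0,-9],2],
  [[0,0,-14],2],
  [[0,0,-17],2],
  [[0,0,-15],2],
  [[0,0,-10],2],
  [[0,0,-6],1],
  [[0,0,-2],0],
])

```text
time: 14.77
tool_pos: [0.4962, 0.3516, 0.3321]
tcp_rot: [2.223, 2.22, 0.002]
wrist_force: [-0.1, 1.0, -2.6]
width: 0.154
```

Run:
```python
from h import *
to([.442,-.262,.33])
```

```text
t 14.77 pos [0.4962 0.3516 0.3321] yyaw -0.07 tilt 0.08 F [-0.11  0.99 -2.58] w 0.154 q [0.58 0.09 1.62 0.   1.43 0.58]
tool-axes mm to target [-613.7  -53.5    1.6]
```

drive_tool([
  [[-4,-0.5,0],0],
  [[-8,-0.8,0],0],
  [[-12,-1.2,0],0],
  [[-16,-1.5,0],0],
  [[-20,-2,0],0],
  [[-24,-2,0],0],
  [[-26,-2,0],0],
  [[-26,-2,0],0],
])

```text
time: 15.43
tool_pos: [0.4828, 0.2128, 0.3305]
tcp_rot: [2.222, 2.221, -0.002]
wrist_force: [-0.3, -0.5, -3.5]
width: 0.158
```

drive_tool([
  [[-26,-2,0],0],
  [[-26,-2,0],0],
  [[-26,-2,0],0],
  [[-26,-2,0],0],
  [[-26,-2,0],0],
  [[-26,-2,0],0],
  [[-26,-2,0],0],
  [[-26,-2,0],0],
])

```text
time: 16.1
tool_pos: [0.4661, 0.0051, 0.3306]
tcp_rot: [-2.223, -2.22, 0.001]
wrist_force: [0.4, -0.4, -1.8]
width: 0.156
```

drive_tool([
  [[-26,-2,0],0],
  [[-26,-2,0],0],
  [[-26,-2,0],0],
  [[-26,-2,0],0],
  [[-26,-2,0],0],
  [[-26,-2,0],0],
  [[-26,-2,0],0],
  [[-26,-2,0],0],
])

```text
time: 16.77
tool_pos: [0.4496, -0.2025, 0.3307]
tcp_rot: [-2.223, -2.22, 0.001]
wrist_force: [0.1, 0.3, -2.1]
width: 0.16
```

drive_tool([
  [[-22,-2,0],0],
  [[-17,-2,0],0],
  [[-12,-1.5,0],0],
  [[-8,-1,0],0],
  [[-4,-1,0],0],
  [[-1,0,0],0],
  [[0,0,0],0],
])

```text
time: 17.35
tool_pos: [0.4439, -0.2642, 0.331]
tcp_rot: [-2.222, -2.221, -0.0]
wrist_force: [-0.9, 0.7, -2.4]
width: 0.156
```

Run:
```python
from h import *
to([.442,-.262,.119])
t=cv2.cvtColor(bot.read_camera("top"),cv2.COLOR_RGB2BGR);s=cv2.cvtColor(bot.read_camera("scene"),cv2.COLOR_RGB2BGR)
cv2.imwrite("pics/s10.png",crop(s,230,80,390,200,5))
cv2.imwrite("pics/t10.png",crop(t,320,160,470,270,5))
```

```text
t 17.35 pos [ 0.4439 -0.2642  0.331 ] yyaw -0.02 tilt 0.03 F [-0.92  0.66 -2.39] w 0.156 q [-0.59 -0.09  1.8   0.    1.43 -0.59]
tool-axes mm to target [  2.1  -1.9 212. ]
```

View pics/s10.png

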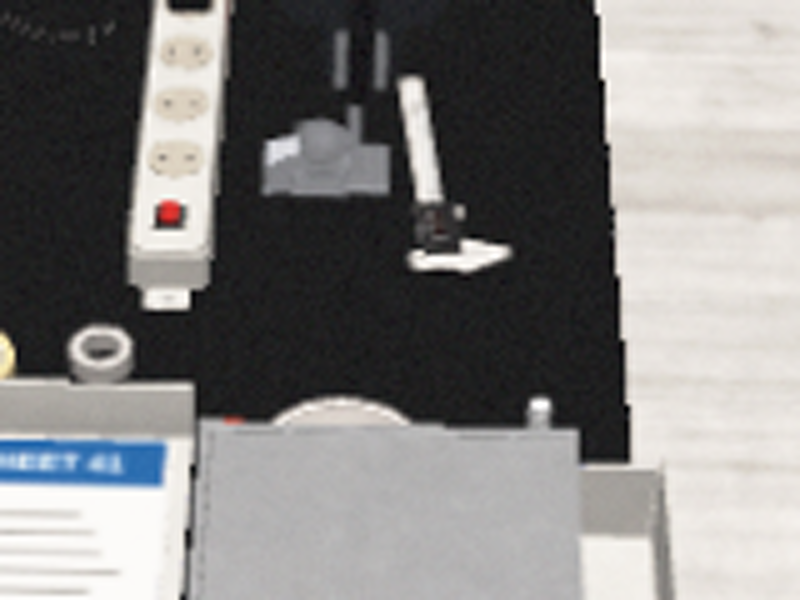

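View pics/t10.png

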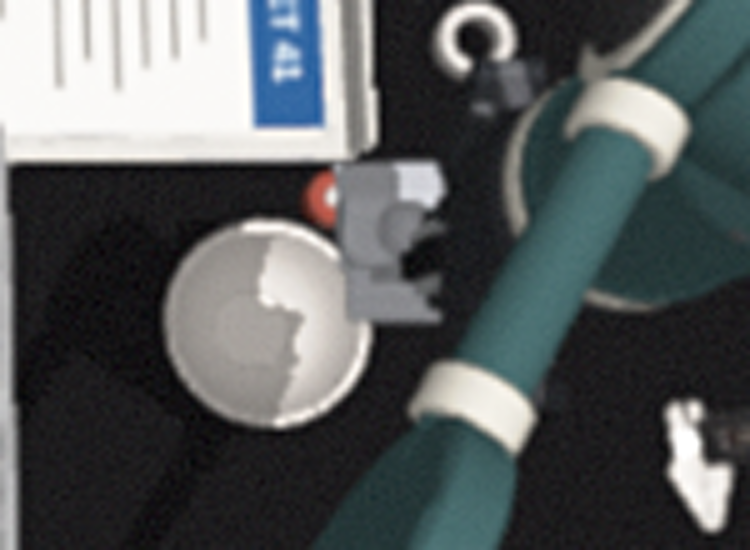

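The ball is still seated, at top-crop (403,225) above the scoop pocket. I'll descend to just over the dish rim.

drive_tool([
  [[1,-1,4],0],
  [[1,-1,9],0],
  [[0,0,14],0],
  [[0,0,19],0],
  [[0,0,24],0],
  [[0,0,24],0],
  [[0,0,24],0],
  [[0,0,24],0],
])

```text
time: 18.12
tool_pos: [0.4416, -0.2617, 0.1872]
tcp_rot: [-2.221, -2.221, 0.0]
wrist_force: [-0.0, 0.3, -3.2]
width: 0.152
```

drive_tool([
  [[0,0,22],0],
  [[0,0,18],0],
  [[0,0,13],0],
  [[0,0,9],0],
  [[0,0,5],0],
  [[0,0,2],0],
  [[0,0,0],0],
])

```text
time: 18.7
tool_pos: [0.4421, -0.2624, 0.12]
tcp_rot: [-2.222, -2.221, 0.0]
wrist_force: [-0.8, 0.1, -2.5]
width: 0.154
```

Run:
```python
from h import *
to([.442,-.262,.119])
t=cv2.cvtColor(bot.read_camera("top"),cv2.COLOR_RGB2BGR)
cv2.imwrite("pics/t11.png",crop(t,335,170,435,245,8))
```

```text
t 18.70 pos [ 0.4421 -0.2624  0.12  ] yyaw -0.01 tilt 0.01 F [-0.82  0.11 -2.47] w 0.154 q [-0.58  0.06  2.06  0.    1.02 -0.58]
tool-axes mm to target [ 0.4 -0.1  1. ]
```

View pics/t11.png

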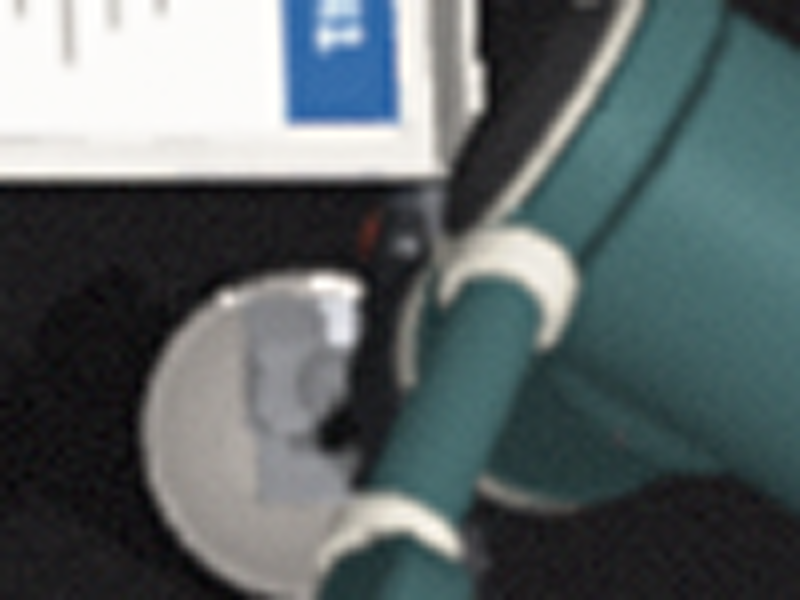

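The ball, at crop (322,382), is about 17 mm ahead of the dish centre, with the nose over the dish. The interface offers no tilt, so I'll whip the scoop straight back. The ball should then roll over the low crest (about 2.4 mm of climb) and drop into the dish.

drive_tool([
  [[0,-41.5,0],0],
  [[0,-41.5,0],0],
  [[0,-32,0],0],
  [[0,-18,0],0],
  [[0,-8,0],0],
  [[0,0,0],0],
])

```text
time: 19.25
tool_pos: [0.3005, -0.2631, 0.1212]
tcp_rot: [2.222, 2.217, -0.0]
wrist_force: [0.5, -0.1, -2.0]
width: 0.157
```

Run:
```python
from h import *
st()
t=cv2.cvtColor(bot.read_camera("top"),cv2.COLOR_RGB2BGR)
cv2.imwrite("pics/t12.png",crop(t,320,180,430,270,7))
```

```text
t 19.25 pos [ 0.3005 -0.2631  0.1212] yyaw -0.13 tilt 0.15 F [ 0.52 -0.12 -1.95] w 0.157 q [-0.78 -0.18  2.28 -0.    1.04 -0.78]
```

View pics/t12.png

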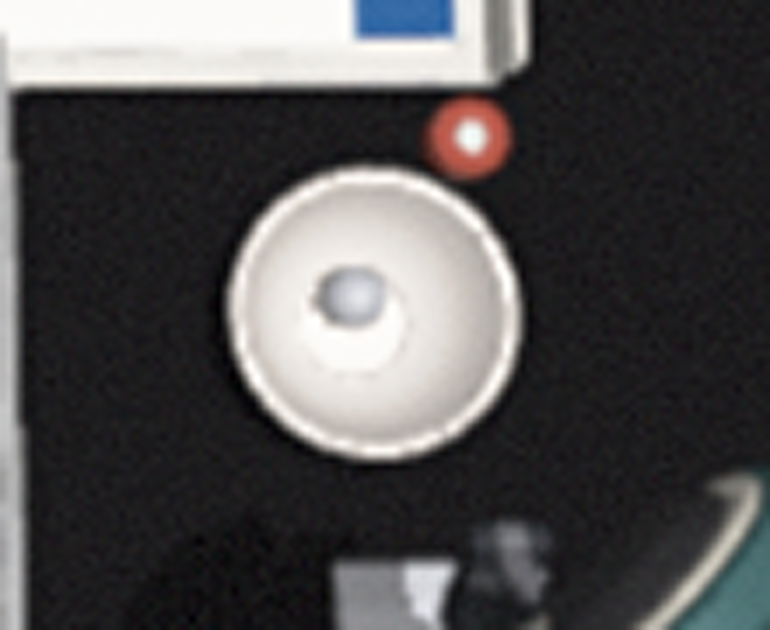

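The ball lies in the dish at crop (353,296), near its centre. Next I'll carry the empty scoop back to its old, clear spot.

drive_tool([
  [[0,0,-15],0],
  [[0,0,-25],0],
  [[-15,0,-15],0],
  [[-30,0,-5],0],
  [[-35,5,0],0],
  [[-30,20,0],0],
  [[-20,35,0],0],
  [[-10,35,0],0],
])

```text
time: 19.97
tool_pos: [0.3989, -0.4063, 0.1809]
tcp_rot: [2.222, 2.215, -0.001]
wrist_force: [0.2, 0.3, -1.7]
width: 0.153
```

drive_tool([
  [[-5,35,0],0],
  [[0,20,0],0],
  [[0,10,0],0],
  [[0,4,0],0],
  [[0,0,0],0],
])

```text
time: 20.38
tool_pos: [0.4662, -0.4073, 0.1798]
tcp_rot: [-2.22, -2.223, 0.0]
wrist_force: [-0.3, 0.7, -1.4]
width: 0.158
```

Run:
```python
from h import *
to([.4645,-.4075,.0628])
t=cv2.cvtColor(bot.read_camera("top"),cv2.COLOR_RGB2BGR)
cv2.imwrite("pics/t13.png",crop(t,330,170,460,270,6))
```

```text
t 20.38 pos [ 0.4662 -0.4073  0.1798] yyaw 0.07 tilt 0.02 F [-0.25  0.68 -1.37] w 0.158 q [-0.76  0.2   1.78 -0.    1.16 -0.76]
tool-axes mm to target [ -0.2  -1.7 117. ]
```

View pics/t13.png

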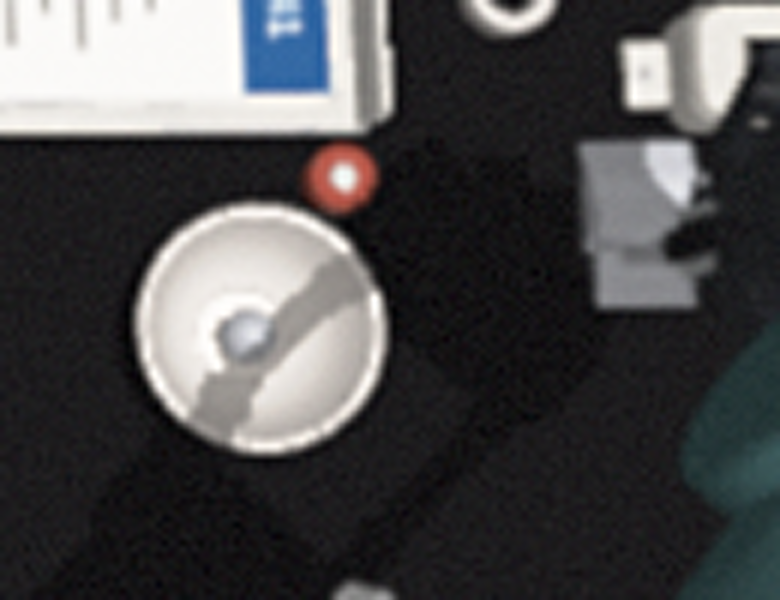

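The ball has settled near the dish centre, at crop (245,335), and the scoop is empty. I'll lower it to the bench.

drive_tool([
  [[0,0,12],0],
  [[0,0,25],0],
  [[0,0,28],0],
  [[0,0,22],0],
  [[0,0,14],0],
  [[0,0,7],0],
  [[0,0,3],0],
  [[0,0,0],0],
])

```text
time: 21.1
tool_pos: [0.4646, -0.4077, 0.069]
tcp_rot: [-2.222, -2.22, 0.0]
wrist_force: [-0.1, -0.6, -1.6]
width: 0.16
```

drive_tool([
  [[0,0,2],0],
  [[0,0,2],0],
  [[0,0,0],0],
  [[0,0,0],0],
])

```text
time: 21.43
tool_pos: [0.4654, -0.408, 0.0659]
tcp_rot: [2.221, 2.22, 0.0]
wrist_force: [0.1, -0.3, -1.8]
width: 0.156
```

drive_tool([
  [[0,0,1.5],0],
  [[0,0,1],0],
  [[0,0,0],0],
  [[0,0,0],0],
])

```text
time: 21.77
tool_pos: [0.4652, -0.4077, 0.0628]
tcp_rot: [2.222, 2.221, 0.0]
wrist_force: [0.7, -1.0, -0.2]
width: 0.157
```

drive_tool([
  [[0,0,1],0],
  [[0,0,0],0],
  [[0,0,0],0],
])

```text
time: 22.02
tool_pos: [0.4652, -0.4078, 0.0628]
tcp_rot: [2.222, 2.221, -0.0]
wrist_force: [-2.4, 1.6, 5.6]
width: 0.153
```

It's on the bench (5.6 N up, same height as at the pick). Releasing.

drive_tool([
  [[0,0,0],0],
  [[0,0,0],0],
  [[0,0,0],0],
  [[0,0,0],0],
  [[0,0,0],0],
  [[0,0,0],0],
  [[0,0,0],0],
  [[0,0,0],0],
], jaw=1)

```text
time: 22.68
tool_pos: [0.465, -0.4076, 0.0615]
tcp_rot: [-2.222, -2.221, 0.0]
wrist_force: [-0.0, 0.0, 0.8]
width: 1.003
```

drive_tool([
  [[0,0,-4],0],
  [[0,0,-10],0],
  [[0,0,-20],0],
  [[0,0,-30],0],
  [[0,0,-35],0],
  [[0,0,-35],0],
  [[0,0,-25],0],
  [[0,0,-12],0],
])

```text
time: 23.35
tool_pos: [0.4668, -0.4093, 0.2391]
tcp_rot: [2.216, 2.215, 0.0]
wrist_force: [-0.2, -0.5, 0.4]
width: 1.001
```

drive_tool([
  [[-20,-5,0],0],
  [[-35,-10,0],0],
  [[-40,-10,0],0],
  [[-40,-10,0],0],
  [[-30,-8,0],0],
  [[-15,-4,0],0],
  [[-5,0,0],0],
  [[0,0,0],0],
])

```text
time: 24.02
tool_pos: [0.4175, -0.5928, 0.2316]
tcp_rot: [-2.223, -2.218, -0.001]
wrist_force: [-0.2, 0.6, -0.3]
width: 0.994
```

Run:
```python
from h import *
st()
t=cv2.cvtColor(bot.read_camera("top"),cv2.COLOR_RGB2BGR);s=cv2.cvtColor(bot.read_camera("scene"),cv2.COLOR_RGB2BGR)
cv2.imwrite("pics/t14.png",crop(t,330,170,460,270,6))
cv2.imwrite("pics/s14.png",crop(s,240,100,360,190,6))
```

```text
t 24.02 pos [ 0.4175 -0.5928  0.2316] yyaw -0.11 tilt 0.10 F [-0.2  0.6 -0.3] w 0.994 q [-0.99  0.36  1.48  0.    1.3  -0.99]
```

View pics/t14.png

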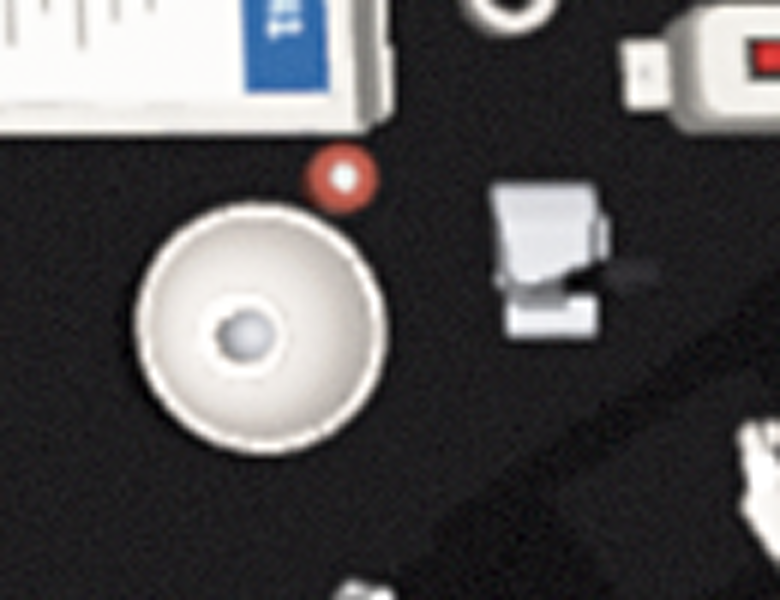

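View pics/s14.png

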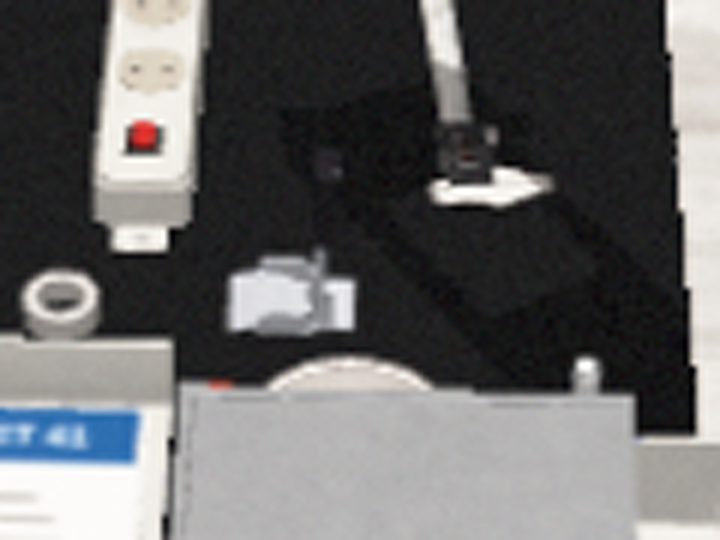

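The scoop stands upright on its own at top-crop (545,260). The ball is still at (245,335) in the dish, and the arm is clear. I'm handing the job in.

Run:
```python
from h import *
p=at("top",(330-.42+245/6,170-.42+335/6),.018); print(p, np.hypot(*(p[:2]-[.4488,-.262])))
print(bot.finish_job())
```

```text
[ 0.44814754 -0.26048646  0.018     ] 0.0016481805606551397
the job is handed in; nothing more can be done
None
```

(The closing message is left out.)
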